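Close the gluing press and clip it shut

ROBOT

A 6-joint arm with a two-finger parallel gripper is mounted at the origin on the work surface. World frame = base frame: x ahead of the robot, y to its left, z up, the work surface at z = 0. Lengths are in m, angles in degrees, forces in N, time in s.
With the tool pointing down it reaches from about 0.4 to 0.825 m from the base axis. Payload 7 kg.
Tool frame: the origin (TCP) lies midway between the tips of the shut fingers; the grasp point (between the pads) lies 19 mm behind it; z points along the fingers, y is the line along which they close (so a half turn about z gives the same grasp; the last joint's range is limited). The gripper opens to 88 mm and grips with 3 to 60 N. Pads are 19 mm wide; open, the fingers measure 130 mm over their backs; the gripper's body (78 mm by 193 mm) begins 47 mm behind the grasp point.
Start: joints at [-48.868, 20.546, 0.682, 0, -70.136, -16.507], TCP at [0.281, -0.614, 0.227] pointing down, gripper open.
Joint ranges: [-176.03, 176.03], [-82.01, 121.73], [-58.28, 71.71], [-173.87, 95.51], [-174.79, -0.11], [-173.66, 173.66]. Speed limits (degrees/s): [136.94, 136.94, 172.46, 180, 180, 180].

INTERFACE

Orientations are given as [roll, pitch, yaw] about the fixed x, y, z axes, in that order (R = Rz(yaw) Ry(pitch) Rx(roll)).
In Python, from plant import get_state, optics, order gives the robot as it stands. The module is installed in compiled form; this text tells all that it offers.
- The arm moves only by the tool send_rows, never from a script. Its argument "moves" is a list of rows, each an object with "slide": the shift along the tool's x, y, z as a fraction of full scale, a list of three; "turn": the turn about the tool's z as a fraction of full scale; "gripper": the opening, from 0 (shut) to 1 (fully open). A call has exactly 5 rows; each row is the pose to reach, as a shift and turn from the pose commanded when the call began, along the tool's axes at that moment; what a row does not reach only later rows make up. Full scale, the value 1, is 150 mm for a shift and 90 degrees for a turn. A row lasts 1/12 s, in which the tool goes at most 41.7 mm and 7.16 degrees, less where a joint would pass 70% of its speed; a pose out of reach is approached as far as the arm can. A call with a number of a shift or a turn outside -1 to 1 is refused whole. A call with a gripper value outside its range is refused whole. The fingers move at their own pace and stop on an object; "newtons" is the grip in N (left out, the last holds). Time passes only in rows, so rows that repeat a pose let the fingers close, or fill a call up. It gives the time, the measured TCP pose, the force, the opening and the grip force at its end, in the units of the state.
- get_state(): the state, without advancing time (a new reading comes with each control period).
- optics.capture(name): name is "scene" or "side" or "wrist"; returns a dict with "img" (384x512x3 uint8, red, green, blue), "intrinsics" (3x3 intrinsics, pixels), "origin" and "attitude" of the camera in the world. Camera axes: x right, y down, z forward; pixel columns grow to the right and rows downward; lengths in m; the calibration is good to about 2 mm. A picture is of the moment at which its call begins. There is no depth.
- order.close_job(): hands the job in; it is judged then, once.
Trained networks look in the newest picture that a camera, given by its name, has taken for a name from the list of things; names that differ only in an ending like _2 or _b are one class to them, and where a whole thing is asked for, a point or a joint stands for the part that bears it (a point fixed in the world has none). Each returns a list of dicts, best first, with "p" (0 to 1); they miss things now and then, are a little off and sometimes report something else, mostly with a low value. They report only what shows in the picture. A call takes as long as a camera call. They do not tell look-alikes from the thing itself.
- optics.look_for(camera, name): "location" ([x, y, z] in m, in world coordinates, good to about 4 mm: the middle of the surface that is visible of it).
The state is a dict: "time_s": time; "joints": joint angles; "qd": joint speeds; "joint_torque": joint torques, N m; "tcp_pos": TCP position; "eef_rot": TCP orientation; "contact_force": force on the tool from outside, world axes, zero at the start; "moment": the same for the moment, N m; "gripper_width": finger opening in m; "gripper_force": force on a finger pad.
Only numpy, scipy, OpenCV 4.12 (cv2) and the standard library are available. Lean on these libraries where they do the work, as an engineer would, in place of code of your own. Each camera call takes 0.05 s, during which the arm holds its last target. There are 200 camera calls.

TASK

A freshly glued thin panel lies in the small leaning wooden press. First fold the press's hinged leaf fully shut against its leaning board; then squeeze the spring clamp open, take it off its rail and let it close over the middle of the press's top edge, squarely in line with the board, so that it pinches the leaf and the board together and stays there on its own. Leave the mug, the jar and the bottle where they stand.

Things in the scene. Friction and masses are not known exactly. Their poses are not given: they have to be found in the camera images.
- press: wooden stand of the gluing press, fixed to the bench: foot 150 x 170 mm, 14 mm thick, with two posts at 60 mm either side of the middle (y) that carry the leaning board. Origin on the bench, 20 mm on the +x side of the foot's centre. Its +x points to the side on which the leaf opens, roughly away from the robot; y along the hinge
- board: leaning back board, fixed on the stand: 140 wide (y), 130 long (z), 7 mm thick (x -7 to 0). Origin at mid-width on the hinge line at its lower edge, 34 mm above the bench. z runs up the slope to the free top edge, leaning 35 degrees from vertical towards press -x (the robot's side); x is the inner face's normal, away from the robot and up. Behind it the middle 100 mm of width is free
- board_edge (a point): middle of the board's top edge, on the inner face, 130 mm up the slope from the hinge, about 140 mm above the bench; axes as board. Closed, leaf and board together are 14 mm thick here (x from -7 to +7 mm) and flush at the top
- leaf (a joint): angle of the hinged leaf (140 mm wide, 124 mm long, 6 mm thick, the same outline as the board), rad: 0 shut flat on the board, growing as it folds away from the board towards press +x and down (vertical at 0.61), up to 1.45. Stiff hinge: it stays about where it is left
- leaf_edge (a point): middle of the leaf's free edge, at its outer face (the face away from the board), 130 mm from the hinge line and 7 mm outside it; axes turn with the leaf (z from the hinge to the free edge, x outward normal)
- rail: wooden storage rail, fixed: foot 80 (x) x 200 (y) x 16 mm, with an upright batten 14 mm thick (x), 200 mm long (y), its top edge 85 mm above the bench. Origin on the bench under its centre
- clamp: spring clamp like a big clothes peg, steel, black handles, 30 mm wide (y), 134 long (z), 140 g. Origin on the pivot; handles 8 to 62 mm above it, rubber jaw pads 50 to 70 mm below it, facing along x. Starts upright on the rail, pivot 132 mm above the bench, handles 44 mm over the outside at z = 44 mm. Squeezed across x (16 N) to the stop: handles parallel, 34 mm over all, pads 28 mm apart
- clamp_mouth (a point): midway between the jaw pads when these are 14 mm apart, 60 mm below the pivot. The clamp's frame and this point are fixed to its +x half: at 14 mm opening they are the clamp's middle frame, and turn up to 0.12 rad off it as it opens. Between pivot and pads the arms are 25 mm apart
- clamp_half (a joint): opening angle of the clamp, rad: 0 with the pads parallel and 14 mm apart, 0.24 squeezed fully open, -0.2 fully closed with nothing in the jaws
- mug: white china mug, 80 mm across, 90 mm tall, handle at its +y side; origin at the centre of its underside
- ink_jar: squat glass jar with a black cap, 52 mm across, 50 mm tall; origin at the centre of its underside
- varnish: amber bottle, 56 mm across, 130 mm tall; origin at the centre of its underside
Not all that is in view belongs to the job. Several things have the shape of the clamp; the one meant has the colours described above.

How it is judged (in metres and radians):
On the way, in this order (a step that is already met when the one before it is completed fails the run):
1. the leaf is folded shut on the board (value of joint leaf below 0.08 rad), for 0.2 s.
2. the clamp is lifted off its rail (height (world z) of clamp above 0.165 m), for 0.1 s.
At the end, for the whole second after the job is handed in: Leaf shut within 0.05 rad; clamp at rest, pressing leaf and board with over 4 N, jaw angle within 0.09 rad of 0; pads' middle 2 mm above to 48 mm below the top edge, within 30 mm of its middle and 10 mm across the thickness; clamp axis within 0.3 rad of the slope (value of joint leaf below 0.05 rad and x of clamp_mouth in the frame of board_edge between -0.01 and 0.01 m and y of clamp_mouth in the frame of board_edge between -0.03 and 0.03 m and z of clamp_mouth in the frame of board_edge between -0.048 and 0.002 m and angle between the z axis of clamp and the z axis of board, either way round below 0.3 rad and value of joint clamp_half between -0.09 and 0.09 rad and contact force between clamp and board above 4 N and linear speed of clamp below 0.02 m/s); the robot touches nothing.
It fails at once if the mug is moved more than 30 mm (distance of mug from where it was at the start of the episode above 0.03 m).
It fails at once if the ink jar is moved more than 30 mm (distance of ink_jar from where it was at the start of the episode above 0.03 m).
It fails at once if the bottle is moved more than 30 mm (distance of varnish from where it was at the start of the episode above 0.03 m).
It also fails if it takes over 56 s, if anything falls off the work surface, if the arm or the gripper's body presses on something with over 40 N, if the wrist force passes 120 N, or if a joint passes its speed limit or range.

## Working session

There is one attempt and no reset: what is moved stays moved. The work goes in short steps, Python scripts to look and compute and a tool call to move; the robot and the scene stay as the last step left them, time stands still between calls to the robot, and variables do not carry over. Pictures are saved under pics/ and viewed, at most 10 in all, crops included, and the job is handed in when it is done.

Besides the shell and the picture viewer there is one more tool, called after "Request:" as name(argument=value, ...) on one line, values as JSON. send_rows: Moves the arm, as the interface text tells. Shift numbers are shares of 150 mm and turn numbers shares of 90 degrees, none past 1 either way. Its arguments: {"type":"object","properties":{"moves":{"type":"array"},"newtons":{"type":"number"}},"required":["moves"]}

```bash
ls; mkdir -p pics; python3 - <<'E'
from plant import get_state, optics
import cv2
s=get_state();print(s)
for c in ["scene","side"]:
    d=optics.capture(c);cv2.imwrite(f"pics/{c}0.png",d["img"][:,:,::-1]);print(c,d["intrinsics"],d["origin"],d["attitude"])
    for n in ["press","board","leaf","leaf_edge","rail","clamp","mug","ink_jar","varnish"]:
        print(n,[( [round(v,3) for v in r["location"]],round(r["p"],2)) for r in optics.look_for(c,n)])
E
```

```text
pics
{'time_s': 0.0, 'joints': array([-4.88674884e+01,  2.05916318e+01,  6.31347517e-01, -1.84808685e-02,
       -7.01370125e+01, -1.65070087e+01]), 'qd': array([ 0.04976932, -0.00075011, -0.06154671,  0.04816602, -0.02385323,
       -0.01640428]), 'joint_torque': array([-1.66265281e-04, -5.82712376e+01,  2.93068832e+01,  6.99778318e+00,
        6.81131176e-03, -2.58390583e-04]), 'tcp_pos': array([ 0.28100836, -0.6131596 ,  0.22560721]), 'eef_rot': array([ 1.79901777e+02, -1.09906592e-02, -1.55380782e+02]), 'contact_force': array([-0.44117745,  0.47331229,  0.07857902]), 'moment': array([0.01965439, 0.00523284, 0.00654679]), 'gripper_force': 0.0, 'gripper_width': 0.08752609241286664}
scene [[416.89200519   0.         255.7082903 ]
 [  0.         416.89200519 185.66193767]
 [  0.           0.           1.        ]] [ 0.9880855  -0.69100054  0.94449082] [-135.20017972   -0.46367542   34.31261641]
press [([0.571, 0.097, 0.065], 0.73)]
board [([0.568, 0.119, 0.101], 0.74)]
leaf [([0.638, 0.111, 0.122], 0.63)]
leaf_edge [([0.639, 0.111, 0.118], 0.85)]
rail [([0.591, -0.201, 0.017], 0.66)]
clamp [([0.568, -0.161, 0.142], 0.69), ([0.409, -0.175, 0.088], 0.62), ([0.57, 0.114, 0.103], 0.49)]
mug [([0.518, -0.424, 0.051], 0.97)]
ink_jar [([0.447, -0.007, 0.042], 0.77)]
varnish [([0.651, 0.412, 0.069], 0.63)]
side [[439.29427659   0.         256.07643609]
 [  0.         439.29427659 191.36014421]
 [  0.           0.           1.        ]] [-0.55830123  0.51259043  0.97601646] [-125.85128581    1.39173178 -115.56725658]
press [([0.568, 0.132, 0.053], 0.72)]
board [([0.625, 0.133, 0.109], 0.87), ([0.579, -0.148, 0.158], 0.23)]
leaf [([0.627, 0.136, 0.116], 0.78)]
leaf_edge [([0.624, 0.136, 0.117], 0.9)]
rail [([0.547, -0.096, 0.042], 0.61)]
clamp [([0.581, -0.144, 0.158], 0.6)]
mug [([0.498, -0.408, 0.058], 0.92)]
ink_jar [([0.429, 0.011, 0.037], 0.84)]
varnish [([0.628, 0.431, 0.07], 0.7)]
```

View pics/scene0.png

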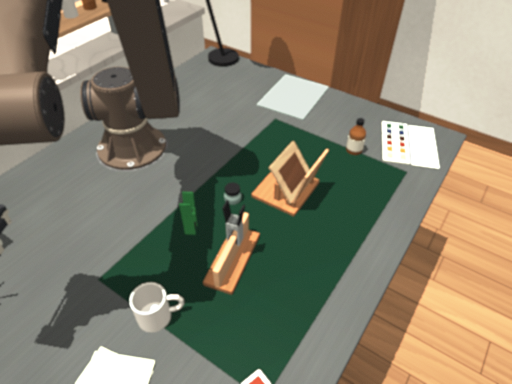

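View pics/side0.png

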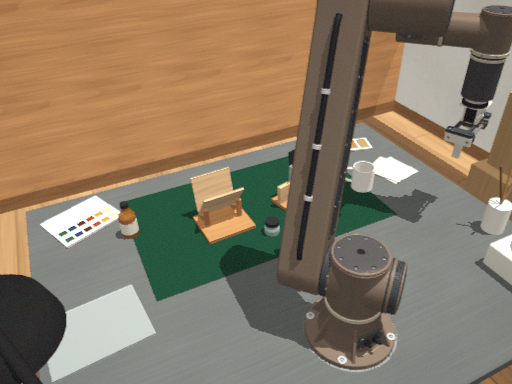

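The scene view shows the press at about (290,180) with its leaf raised on the far side. The steel clamp with black handles is on the rail at about (236,225), a green decoy at (188,212), the mug at (152,305), the jar at (233,193) and the bottle at (357,137). The side view shows the press at (222,205), with the robot arm hiding most of the clamp. Next I'll zoom in.

```bash
python3 - <<'E'
import cv2,numpy as np
a=cv2.imread("pics/scene0.png");b=cv2.imread("pics/side0.png")
r=lambda im,x,y,w,h:cv2.resize(im[y:y+h,x:x+w],(400,600),interpolation=cv2.INTER_CUBIC)
# scene crop 100x150 at (240,125)... (x4), clamp/rail crop
z=np.hstack([r(a,245,100,90,135),r(a,190,165,90,135)])
cv2.imwrite("pics/z1.png",z)
cv2.imwrite("pics/z2.png",cv2.resize(b[155:245,180:300],(800,600),interpolation=cv2.INTER_CUBIC))
E
```

```text
(no output)
```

View pics/z1.png

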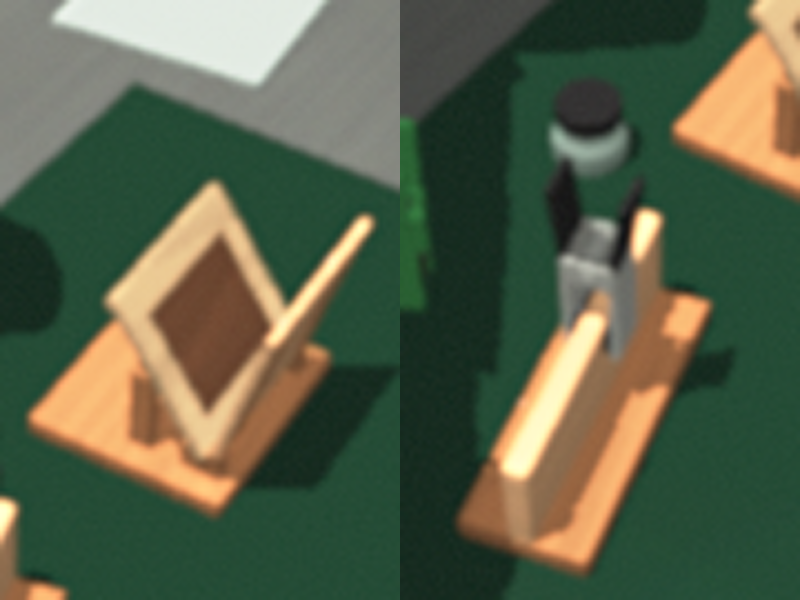

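View pics/z2.png

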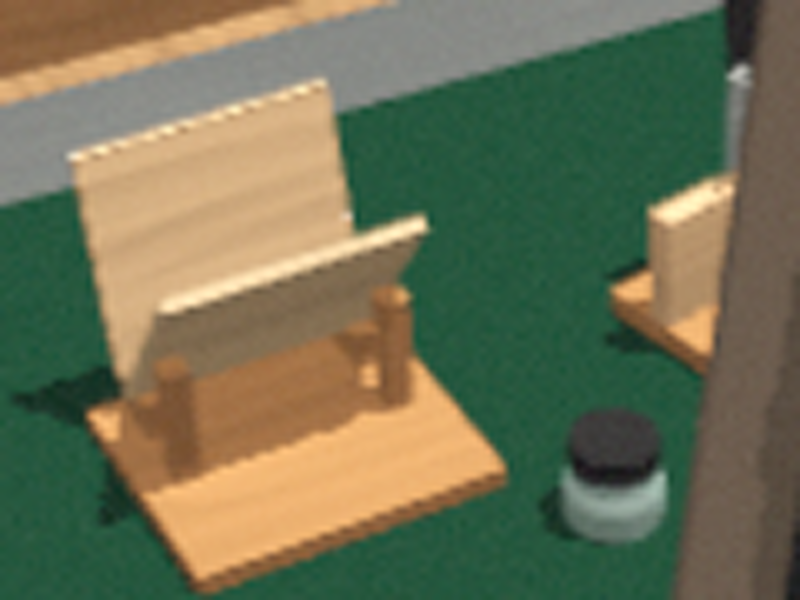

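```bash
cat > h.py <<'E'
import numpy as np, cv2
from scipy.spatial.transform import Rotation as R
from scipy.optimize import least_squares
def cam(K,o,rpy): return np.array(K),np.array(o),R.from_euler('xyz',rpy,degrees=True).as_matrix()
SC=cam([[416.892,0,255.708],[0,416.892,185.662],[0,0,1]],[0.9880855,-0.69100054,0.94449082],[-135.20017972,-0.46367542,34.31261641])
SI=cam([[439.294,0,256.076],[0,439.294,191.36],[0,0,1]],[-0.55830123,0.51259043,0.97601646],[-125.85128581,1.39173178,-115.56725658])
def proj(c,P):
    K,o,A=c; q=(np.atleast_2d(P)-o)@A; q=q@K.T; return q[:,:2]/q[:,2:]
def rz(x,y,yaw,P): return R.from_euler('z',yaw).apply(np.atleast_2d(P))+[x,y,0]
E
python3 - <<'E'
from h import *
z1=lambda u,v:(245+u/4.444,100+v/4.444)
z1r=lambda u,v:(190+(u-400)/4.444,165+v/4.444)
z2=lambda u,v:(180+u/6.667,155+v/6.667)
F=lambda sx,sy,z=.014:lambda p:[-.02+.075*sx,.085*sy,z]
def B(t,sy,L=.13):
    def f(p): return [p[3]+t*np.cos(.6109)-L*np.sin(.6109),sy*.07,.034+L*np.cos(.6109)+t*np.sin(.6109)]
    return f
def Lf(t,sy,L=.13):
    def f(p):
        a=.6109-p[4]; return [p[3]+t*np.cos(a)-L*np.sin(a),sy*.07,.034+L*np.cos(a)+t*np.sin(a)]
    return f
obs=[(SC,z1(30,418),F(-1,-1)),(SC,z1(215,500),F(1,-1)),(SC,z1(330,353),F(1,1)),
(SC,z1(215,182),B(-.004,1)),(SC,z1(108,300),B(-.004,-1)),(SC,z1(370,217),Lf(.004,1)),(SC,z1(270,345),Lf(.004,-1)),
(SI,z2(88,412),F(1,1)),(SI,z2(203,578),F(-1,1)),(SI,z2(505,468),F(-1,-1)),
(SI,z2(160,310),B(-.0035,1)),(SI,z2(428,222),B(-.0035,-1)),(SI,z2(72,157),Lf(.004,1)),(SI,z2(327,82),Lf(.004,-1))]
f=lambda p:np.concatenate([proj(c,rz(*p[:3],m(p)))[0]-u for c,u,m in obs])
r=least_squares(f,[.6,.1,0,0,.9],x_scale=[.01,.01,.1,.01,.1]);print("press",r.x.round(4));print(r.fun.reshape(-1,2).round(1).tolist())
p=r.x
print("board_edge",rz(*p[:3],B(0,0)(p)),"leaf_edge",rz(*p[:3],Lf(.007,0)(p)))
obs2=[(z1r(460,525),(-.04,-.1,.016)),(z1r(587,563),(.04,-.1,.016)),(z1r(712,300),(.04,.1,.016)),(z1r(503,470),(-.007,-.1,.085)),(z1r(538,482),(.007,-.1,.085)),(z1r(640,210),(-.007,.1,.085)),(z1r(662,217),(.007,.1,.085))]
f2=lambda p:np.concatenate([proj(SC,rz(*p,m))[0]-u for u,m in obs2])
r=least_squares(f2,[.57,-.15,0],x_scale=[.01,.01,.1]);print("rail",r.x.round(4));print(r.fun.reshape(-1,2).round(1).tolist())
for y in (-.02,0,.02,.04): # clamp pivot candidates
    print(y,rz(*r.x,(0,y,.132))[0].round(3),[(proj(SC,rz(*r.x,(sx,y,h)))[0]-[190,165])*4.444+[400,0] for sx,h in((-.022,.19),(.022,.19),(.0125,.072))])
E
```

```text
press [0.5712 0.13   0.0387 0.0352 0.8744]
[[-0.8, -1.0], [0.3, 0.3], [-0.3, -0.5], [-0.7, -0.2], [-0.1, -0.6], [-0.2, 0.0], [0.3, -0.7], [-0.1, -0.9], [-0.5, -0.4], [0.5, -0.6], [0.4, -0.8], [-0.4, -0.2], [-0.1, -0.7], [-0.3, -0.7]]
board_edge [[0.53189088 0.128439   0.14048717]] leaf_edge [[0.64698983 0.13289063 0.15769038]]
rail [ 0.576  -0.1807  0.2489]
[[0.4, -0.7], [0.9, 0.4], [-0.4, 0.5], [0.9, 0.4], [-1.7, -0.6], [0.0, 0.2], [-0.1, -0.0]]
-0.02 [ 0.581 -0.2    0.132] [array([530.12733462, 232.95646962]), array([606.76281135, 255.19722218]), array([596.44154066, 382.75001386])]
0 [ 0.576 -0.181  0.132] [array([544.96647087, 206.48073783]), array([620.73034737, 228.14557983]), array([609.4209132, 356.2854797])]
0.02 [ 0.571 -0.161  0.132] [array([559.41705878, 180.69824728]), array([634.32837073, 201.80959159]), array([622.08400304, 330.46583603])]
0.04 [ 0.566 -0.142  0.132] [array([573.49416179, 155.58212208]), array([647.57135323, 176.16122916]), array([634.44223185, 305.26779448])]
```

Request:
send_rows(moves=[{"slide":[-0.25,0.17,-0.1],"turn":-0.08,"gripper":0},{"slide":[-0.5,0.34,-0.2],"turn":-0.16,"gripper":0},{"slide":[-0.7,0.48,-0.2],"turn":-0.24,"gripper":0},{"slide":[-0.82,0.57,-0.2],"turn":-0.32,"gripper":0},{"slide":[-0.82,0.57,-0.2],"turn":-0.39,"gripper":0}], newtons=40)

```text
time_s: 1.42
tcp_pos: [0.3597, -0.4811, 0.2579]
eef_rot: [-179.9, 0.0, -119.7]
contact_force: [-0.7, 0.6, -0.4]
gripper_width: 0.0596
gripper_force: 0.0
```

```bash
cat >> h.py <<'E'
def plan(x,y,z,yaw,p=None,yaw0=None):
    from plant import get_state
    s=get_state(); p=np.array(s["tcp_pos"]) if p is None else np.array(p); y0=s["eef_rot"][2] if yaw0 is None else yaw0
    A=R.from_euler('xyz',[180,0,y0],degrees=True).as_matrix()
    print("t",round(s["time_s"],2),"at",p.round(4),s["eef_rot"].round(2),"w",round(s["gripper_width"],4),"F",s["contact_force"].round(1),
     "slide",((np.array([x,y,z])-p)@A/.15).round(3).tolist(),"turn",round(-((yaw-y0+180)%360-180)/90,3),s["joints"].round(0))
E
python3 -c "
from h import *;plan(.72,.13,.26,-87.8)"
```

```text
t 1.42 at [ 0.3597 -0.4811  0.2579] [-1.7987e+02  4.0000e-02 -1.1973e+02] w 0.0596 F [-0.7  0.6 -0.4] slide [-4.729, -0.065, -0.014] turn -0.355 [-35.  12.  -6.  -0. -71.   5.]
```

Request:
send_rows(moves=[{"slide":[-0.2,0,0],"turn":-0.08,"gripper":0},{"slide":[-0.4,0,0],"turn":-0.16,"gripper":0},{"slide":[-0.6,0,0],"turn":-0.24,"gripper":0},{"slide":[-0.8,0,0],"turn":-0.32,"gripper":0},{"slide":[-1,0,0],"turn":-0.355,"gripper":0}])

```text
time_s: 1.83
tcp_pos: [0.4335, -0.3538, 0.2568]
eef_rot: [-180.0, -0.0, -87.9]
contact_force: [-0.3, -1.0, 0.5]
gripper_width: 0.0264
gripper_force: 0.0
```

Request:
send_rows(moves=[{"slide":[-0.2,-0.13,0],"turn":0,"gripper":0},{"slide":[-0.4,-0.26,0],"turn":0,"gripper":0},{"slide":[-0.6,-0.39,0],"turn":0,"gripper":0},{"slide":[-0.8,-0.52,0],"turn":0,"gripper":0},{"slide":[-1,-0.65,0],"turn":0,"gripper":0}])

```text
time_s: 2.25
tcp_pos: [0.5268, -0.2006, 0.2569]
eef_rot: [-180.0, -0.0, -88.3]
contact_force: [0.6, 0.2, -0.6]
gripper_width: 0.0008
gripper_force: 0.0
```

```bash
python3 - <<'E'
from h import *
plan(.72,.13,.26,-87.8)
from plant import optics
d=optics.capture("wrist");cv2.imwrite("pics/w1.png",d["img"][:,:,::-1]);print(d["intrinsics"],d["origin"],d["attitude"])
for n in ["clamp","leaf","board"]:print(n,optics.look_for("wrist",n))
E
```

```text
t 2.25 at [ 0.5268 -0.2006  0.2569] [-179.96   -0.    -88.32] w 0.0008 F [ 0.6  0.2 -0.6] slide [-2.165, -1.352, -0.02] turn -0.006 [ -1.   9. -11.   0. -70.   3.]
[[278.01050429   0.         254.42929706]
 [  0.         278.01050429 193.2160593 ]
 [  0.           0.           1.        ]] [ 0.52917685 -0.28035364  0.41541005] [ 1.63145429e+02  4.36395503e-02 -1.78324981e+02]
clamp [{'location': [0.4152, -0.17, 0.0934], 'p': 0.92}, {'location': [0.571, -0.1679, 0.1335], 'p': 0.88}]
leaf []
board []
```

View pics/w1.png

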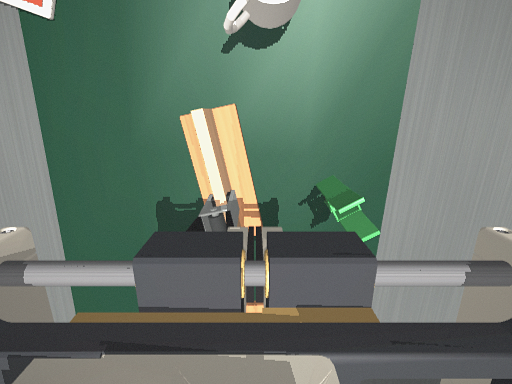

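Request:
send_rows(moves=[{"slide":[-0.2,-0.13,0],"turn":0,"gripper":0},{"slide":[-0.4,-0.26,0],"turn":0,"gripper":0},{"slide":[-0.6,-0.39,0],"turn":0,"gripper":0},{"slide":[-0.8,-0.52,0],"turn":0,"gripper":0},{"slide":[-1,-0.65,0],"turn":0,"gripper":0}])

```text
time_s: 2.87
tcp_pos: [0.6195, -0.0495, 0.2569]
eef_rot: [-180.0, -0.0, -88.4]
contact_force: [0.9, -0.3, 0.9]
gripper_width: 0.0003
gripper_force: 0.0
```

Request:
send_rows(moves=[{"slide":[-0.23,-0.14,0],"turn":0,"gripper":0},{"slide":[-0.46,-0.28,0],"turn":0,"gripper":0},{"slide":[-0.69,-0.42,0],"turn":0,"gripper":0},{"slide":[-0.92,-0.56,0],"turn":0,"gripper":0},{"slide":[-1,-0.7,0],"turn":0,"gripper":0}])

```text
time_s: 3.28
tcp_pos: [0.7204, 0.1064, 0.2564]
eef_rot: [-180.0, 0.0, -88.3]
contact_force: [-0.5, -1.2, -0.4]
gripper_width: 0.0002
gripper_force: 0.0
```

Request:
send_rows(moves=[{"slide":[-0.16,0,0],"turn":0,"gripper":0},{"slide":[-0.16,0,0.2],"turn":0,"gripper":0},{"slide":[-0.16,0,0.47],"turn":0,"gripper":0},{"slide":[-0.16,0,0.74],"turn":0,"gripper":0},{"slide":[-0.16,0,0.93],"turn":0,"gripper":0}])

```text
time_s: 3.7
tcp_pos: [0.7175, 0.1257, 0.1133]
eef_rot: [179.8, -0.0, -88.4]
contact_force: [-0.2, 0.5, -1.3]
gripper_width: 0.0003
gripper_force: 0.0
```

```bash
python3 -c "
from h import *;plan(.58,.13,.118,-87.8)"
```

```text
t 3.7 at [0.7175 0.1257 0.1133] [ 1.7981e+02 -3.0000e-02 -8.8420e+01] w 0.0003 F [-0.2  0.5 -1.3] slide [-0.054, 0.916, -0.031] turn -0.007 [ 25.  30.   0.  -0. -61. -24.]
```

Request:
send_rows(moves=[{"slide":[-0.05,0.12,-0.03],"turn":0,"gripper":0},{"slide":[-0.05,0.24,-0.03],"turn":0,"gripper":0},{"slide":[-0.05,0.35,-0.03],"turn":0,"gripper":0},{"slide":[-0.05,0.45,-0.03],"turn":0,"gripper":0},{"slide":[-0.05,0.55,-0.03],"turn":0,"gripper":0}])

```text
time_s: 4.12
tcp_pos: [0.6364, 0.1311, 0.1219]
eef_rot: [-179.9, -0.0, -88.4]
contact_force: [1.5, 1.0, 1.3]
gripper_width: 0.0001
gripper_force: 0.6
```

Request:
send_rows(moves=[{"slide":[0,0.08,0],"turn":0,"gripper":0},{"slide":[0,0.16,0],"turn":0,"gripper":0},{"slide":[0,0.24,0],"turn":0,"gripper":0},{"slide":[0,0.31,0],"turn":0,"gripper":0},{"slide":[0,0.36,0],"turn":0,"gripper":0}])

```text
time_s: 4.53
tcp_pos: [0.5818, 0.13, 0.1219]
eef_rot: [-180.0, 0.0, -88.4]
contact_force: [0.3, 1.0, 0.6]
gripper_width: 0.0004
gripper_force: 0.4
```

```bash
cat > leaf.py <<'E'
from h import *; from plant import optics
plan(.58,.13,.118,-87.8)
for c in ("scene","side"):
    optics.capture(c)
    for n in ("leaf_edge","leaf"):print(c,n,[(np.round(r["location"],3),round(r["p"],2)) for r in optics.look_for(c,n)])
E
python3 leaf.py
```

```text
t 4.53 at [0.5818 0.13   0.1219] [-1.7997e+02  1.0000e-02 -8.8390e+01] w 0.0004 F [0.3 1.  0.6] slide [-0.0, 0.012, 0.026] turn -0.007 [ 31.  18. -18.   0. -54. -30.]
scene leaf_edge [(array([0.649, 0.415, 0.069]), 0.66), (array([0.59 , 0.107, 0.084]), 0.58)]
scene leaf [(array([0.587, 0.103, 0.084]), 0.84)]
side leaf_edge [(array([0.552, 0.153, 0.133]), 0.52)]
side leaf [(array([0.552, 0.149, 0.13 ]), 0.49)]
```

Request:
send_rows(moves=[{"slide":[0,0.02,0],"turn":0,"gripper":0},{"slide":[0,0.04,0],"turn":0,"gripper":0},{"slide":[0,0.06,0],"turn":0,"gripper":0},{"slide":[0,0.07,0],"turn":0,"gripper":0},{"slide":[0,0.07,0],"turn":0,"gripper":0}])

```text
time_s: 5.25
tcp_pos: [0.5715, 0.1307, 0.1216]
eef_rot: [180.0, -0.0, -88.3]
contact_force: [-0.1, 0.2, -0.7]
gripper_width: 0.0007
gripper_force: 0.0
```

```bash
python3 - <<'E'
from h import *; from plant import optics
a=optics.capture("scene")["img"];b=optics.capture("side")["img"]
z=np.hstack([cv2.resize(a[100:235,245:335],(400,600),interpolation=3),cv2.resize(b[140:245,185:255],(400,600),interpolation=3)])
cv2.imwrite("pics/l1.png",z[:,:,::-1])
E
```

```text
(no output)
```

View pics/l1.png

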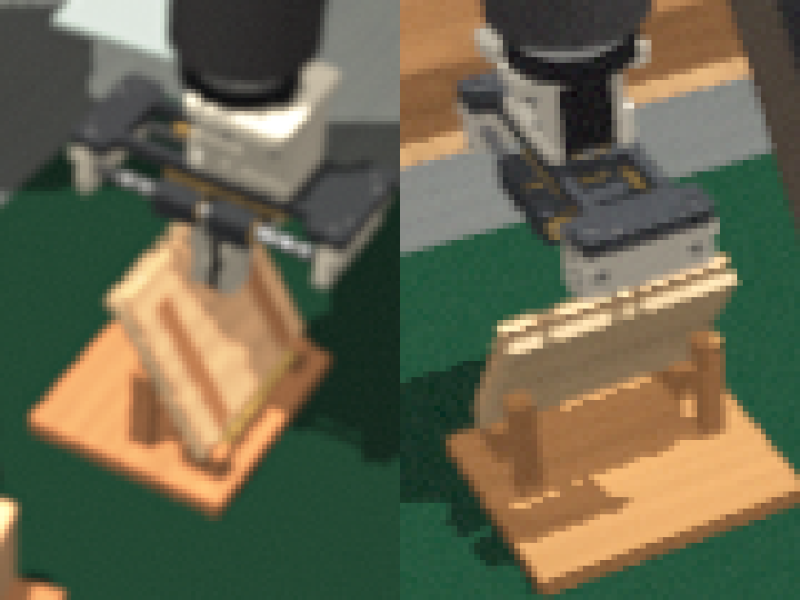

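The left half shows the leaf almost lying on the board, with the fingers at (220,265). The right half shows the two top edges nearly together at about (620,300). I'll press on until I feel resistance.

Request:
send_rows(moves=[{"slide":[0,0.02,0.01],"turn":0,"gripper":0},{"slide":[0,0.03,0.02],"turn":0,"gripper":0},{"slide":[0,0.045,0.03],"turn":0,"gripper":0},{"slide":[0,0.045,0.03],"turn":0,"gripper":0},{"slide":[0,0.045,0.03],"turn":0,"gripper":0}])

```text
time_s: 5.77
tcp_pos: [0.568, 0.1308, 0.1192]
eef_rot: [-179.7, 0.0, -88.2]
contact_force: [6.8, -2.9, 6.9]
gripper_width: 0.0001
gripper_force: 4.4
```

Request:
send_rows(moves=[{"slide":[0,0.01,0.01],"turn":0,"gripper":0},{"slide":[0,0.02,0.01],"turn":0,"gripper":0},{"slide":[0,0.03,0.02],"turn":0,"gripper":0},{"slide":[0,0.03,0.02],"turn":0,"gripper":0},{"slide":[0,0.03,0.02],"turn":0,"gripper":0}])

```text
time_s: 6.18
tcp_pos: [0.5677, 0.1311, 0.119]
eef_rot: [-179.2, 0.1, -88.2]
contact_force: [13.9, -7.7, 15.4]
gripper_width: 0.0005
gripper_force: 10.0
```

Request:
send_rows(moves=[{"slide":[0,-0.12,-0.05],"turn":0,"gripper":0},{"slide":[0,-0.15,-0.25],"turn":0,"gripper":0},{"slide":[0,-0.15,-0.5],"turn":0,"gripper":0},{"slide":[0,-0.1,-0.75],"turn":0,"gripper":0},{"slide":[0,-0.05,-0.98],"turn":0,"gripper":0}])

```text
time_s: 6.6
tcp_pos: [0.5679, 0.1303, 0.2625]
eef_rot: [180.0, -0.0, -88.4]
contact_force: [1.1, 0.6, 0.2]
gripper_width: 0.0005
gripper_force: 0.0
```

```bash
python3 leaf.py;  python3 -c "
from h import *;plan(.5705,-.159,.265,-75.7)"
```

```text
t 6.6 at [0.5679 0.1303 0.2625] [ 1.7997e+02 -2.0000e-02 -8.8350e+01] w 0.0005 F [1.1 0.6 0.2] slide [0.004, -0.081, 0.964] turn -0.006 [ 32.  11.  -8.   0. -71. -30.]
scene leaf_edge [(array([0.577, 0.124, 0.096]), 0.69)]
scene leaf [(array([0.573, 0.121, 0.094]), 0.85)]
side leaf_edge []
side leaf [(array([0.531, 0.143, 0.141]), 0.54)]
t 6.9 at [0.5675 0.1304 0.2599] [ 1.799e+02 -2.000e-02 -8.833e+01] w 0.0004 F [ 0.1 -0.4 -1. ] slide [1.929, 0.036, -0.034] turn -0.14 [ 32.  11.  -8.  -0. -71. -30.]
```

Request:
send_rows(moves=[{"slide":[0.2,0,0],"turn":0,"gripper":0.3},{"slide":[0.45,0,0],"turn":0,"gripper":0.6},{"slide":[0.7,0,0],"turn":0,"gripper":1},{"slide":[0.95,0,0],"turn":0,"gripper":1},{"slide":[1,0,0],"turn":0,"gripper":1}])

```text
time_s: 7.32
tcp_pos: [0.5715, -0.0235, 0.2593]
eef_rot: [179.8, -0.1, -88.5]
contact_force: [-0.0, -0.2, 0.7]
gripper_width: 0.0281
gripper_force: 0.0
```

Request:
send_rows(moves=[{"slide":[0.22,0,0],"turn":-0.07,"gripper":1},{"slide":[0.46,0.02,0],"turn":-0.14,"gripper":1},{"slide":[0.7,0.03,0],"turn":-0.14,"gripper":1},{"slide":[0.93,0.036,0],"turn":-0.14,"gripper":1},{"slide":[0.93,0.036,0],"turn":-0.14,"gripper":1}])

```text
time_s: 7.73
tcp_pos: [0.5701, -0.1635, 0.259]
eef_rot: [179.8, 0.0, -75.9]
contact_force: [-0.6, 0.7, -0.4]
gripper_width: 0.0614
gripper_force: 0.0
```

```bash
python3 - <<'E'
from h import *; from plant import optics
plan(.5705,-.159,.157,-75.7)
d=optics.capture("wrist");cv2.imwrite("pics/w2.png",cv2.resize(d["img"],(768,576),interpolation=3)[:,:,::-1])
print([(np.round(r["location"],3),round(r["p"],2)) for r in optics.look_for("wrist","clamp")])
c=cam(d["intrinsics"],d["origin"],d["attitude"])
for y in (0.01,.02,.03):
  print(y,[((proj(c,rz(.576,-.1807,.2489,(sx,y+dy,h)))[0]*1.5).round(0).tolist()) for sx,dy,h in((-.024,-.015,.194),(.024,-.015,.194),(0,-.015,.132),(0,-.1,.085))])
E
```

```text
t 7.73 at [ 0.5701 -0.1635  0.259 ] [ 1.7978e+02  1.0000e-02 -7.5940e+01] w 0.0614 F [-0.6  0.7 -0.4] slide [-0.029, -0.01, 0.68] turn -0.003 [  3.  12.  -7.   0. -71.  11.]
[(array([ 0.568, -0.162,  0.148]), 0.89), (array([ 0.415, -0.164,  0.085]), 0.89), (array([0.554, 0.062, 0.014]), 0.73)]
0.01 [[422.0, 270.0], [335.0, 271.0], [379.0, 249.0], [378.0, 124.0]]
0.02 [[421.0, 288.0], [335.0, 288.0], [379.0, 263.0], [378.0, 138.0]]
0.03 [[421.0, 305.0], [336.0, 305.0], [379.0, 277.0], [378.0, 152.0]]
```

View pics/w2.png

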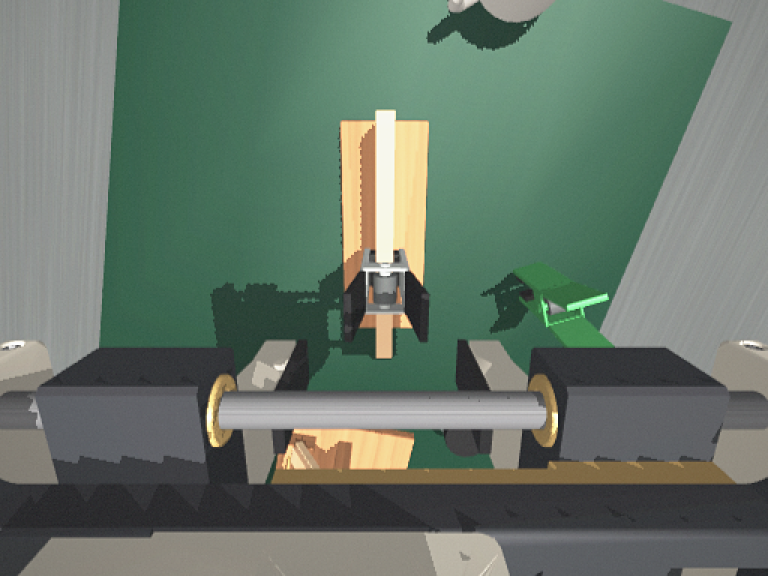

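Request:
send_rows(moves=[{"slide":[-0.02,0.015,0],"turn":0,"gripper":1},{"slide":[-0.02,0.015,0.1],"turn":0,"gripper":1},{"slide":[-0.02,0.015,0.3],"turn":0,"gripper":1},{"slide":[-0.02,0.015,0.5],"turn":0,"gripper":1},{"slide":[-0.02,0.015,0.68],"turn":0,"gripper":1}])

```text
time_s: 8.25
tcp_pos: [0.5678, -0.1549, 0.1575]
eef_rot: [180.0, 0.0, -75.6]
contact_force: [0.9, -0.3, -0.7]
gripper_width: 0.0876
gripper_force: 0.0
```

Request:
send_rows(moves=[{"slide":[0,0,0],"turn":0,"gripper":0.7},{"slide":[0,0,0],"turn":0,"gripper":0.55},{"slide":[0,0,0],"turn":0,"gripper":0.5},{"slide":[0,0,0],"turn":0,"gripper":0.3},{"slide":[0,0,0],"turn":0,"gripper":0.3}])

```text
time_s: 8.67
tcp_pos: [0.5694, -0.1564, 0.161]
eef_rot: [-179.8, -0.0, -75.7]
contact_force: [-1.1, 0.5, -0.2]
gripper_width: 0.0599
gripper_force: 0.0
```

Request:
send_rows(moves=[{"slide":[0,0,0],"turn":0,"gripper":0.3},{"slide":[0,0,0],"turn":0,"gripper":0.3},{"slide":[0,0,0],"turn":0,"gripper":0.3},{"slide":[0,0,0],"turn":0,"gripper":0.3},{"slide":[0,0,0],"turn":0,"gripper":0.3}])

```text
time_s: 9.08
tcp_pos: [0.5682, -0.1566, 0.1589]
eef_rot: [180.0, 0.0, -75.7]
contact_force: [0.0, 0.4, -1.1]
gripper_width: 0.0331
gripper_force: 39.9
```

```bash
python3 -c "
from h import *;plan(.568,-.16,.157,-75.7);
from plant import get_state;print(get_state()['gripper_force'])"
```

```text
t 9.08 at [ 0.5682 -0.1566  0.1589] [ 1.7999e+02  1.0000e-02 -7.5740e+01] w 0.0331 F [ 0.   0.4 -1.1] slide [0.021, 0.007, 0.013] turn -0.0 [  4.  16. -16.  -0. -59.  11.]
39.90471839904785
```

Request:
send_rows(moves=[{"slide":[0,0,-0.05],"turn":0,"gripper":0.3},{"slide":[0,0,-0.2],"turn":0,"gripper":0.3},{"slide":[0,0,-0.4],"turn":0,"gripper":0.3},{"slide":[0,0,-0.65],"turn":0,"gripper":0.3},{"slide":[0,0,-0.88],"turn":0,"gripper":0.3}])

```text
time_s: 9.5
tcp_pos: [0.568, -0.1568, 0.2932]
eef_rot: [180.0, -0.0, -75.7]
contact_force: [0.8, -0.2, -0.7]
gripper_width: 0.0332
gripper_force: 39.9
```

Request:
send_rows(moves=[{"slide":[0,0,0],"turn":0.06,"gripper":0.3},{"slide":[-0.15,0,0],"turn":0.13,"gripper":0.3},{"slide":[-0.4,0,0],"turn":0.13,"gripper":0.3},{"slide":[-0.65,0,0],"turn":0.13,"gripper":0.3},{"slide":[-0.8,0,0],"turn":0.13,"gripper":0.3}])

```text
time_s: 9.92
tcp_pos: [0.5378, -0.0383, 0.2917]
eef_rot: [-180.0, 0.0, -87.4]
contact_force: [-0.3, 0.7, -1.3]
gripper_width: 0.0332
gripper_force: 39.9
```

```bash
python3 -c "
from h import *;plan(.54,.128,.29,-87.8);
from plant import get_state;print(get_state()['gripper_force'])"
```

```text
t 9.92 at [ 0.5378 -0.0383  0.2917] [-1.7997e+02  4.0000e-02 -8.7430e+01] w 0.0332 F [-0.3  0.7 -1.3] slide [-1.107, -0.064, 0.011] turn 0.004 [ 17.   6. -10.  -0. -74. -14.]
39.90402817726135
```

Request:
send_rows(moves=[{"slide":[-0.22,-0.01,0],"turn":0,"gripper":0.3},{"slide":[-0.46,-0.02,0],"turn":0,"gripper":0.3},{"slide":[-0.7,-0.04,0],"turn":0,"gripper":0.3},{"slide":[-0.9,-0.06,0],"turn":0,"gripper":0.3},{"slide":[-1,-0.06,0],"turn":0,"gripper":0.3}])

```text
time_s: 10.33
tcp_pos: [0.5411, 0.113, 0.2915]
eef_rot: [-180.0, 0.0, -87.3]
contact_force: [0.5, -0.5, -0.9]
gripper_width: 0.0333
gripper_force: 39.9
```

Request:
send_rows(moves=[{"slide":[-0.1,0,0],"turn":0,"gripper":0.3},{"slide":[-0.1,0,0],"turn":0,"gripper":0.3},{"slide":[-0.1,0,0],"turn":0,"gripper":0.3},{"slide":[-0.1,0,0],"turn":0,"gripper":0.3},{"slide":[-0.1,0,0],"turn":0,"gripper":0.3}])

```text
time_s: 10.75
tcp_pos: [0.5403, 0.1242, 0.2913]
eef_rot: [-180.0, 0.0, -87.5]
contact_force: [0.5, 0.2, -1.8]
gripper_width: 0.0335
gripper_force: 39.9
```

```bash
python3 - <<'E'
from h import *; from plant import optics
plan(.538,.128,.25,-87.8)
d=optics.capture("wrist");cv2.imwrite("pics/w3.png",cv2.resize(d["img"],(768,576),interpolation=3)[:,:,::-1])
c=cam(d["intrinsics"],d["origin"],d["attitude"]);print(d["intrinsics"],d["origin"],d["attitude"])
u=np.array([-np.sin(.6109),0,np.cos(.6109)]);n=np.array([np.cos(.6109),0,np.sin(.6109)])
for t in(-.007,0,.007):
  print(t,[(proj(c,rz(.5712,.13,.0387,np.array([.0352,s*.07,.034])+n*t+u*.13))[0]*1.5).round(0) for s in(-1,1)])
from plant import get_state
p=get_state()["tcp_pos"]
print([(proj(c,rz(p[0],p[1],np.radians(2.2),(sx,sy,p[2]-.086)))[0]*1.5).round(0).tolist() for sx in(-.014,0,.014) for sy in (-.015,.015)])
E
```

```text
t 10.75 at [0.5403 0.1242 0.2913] [-179.99    0.    -87.47] w 0.0335 F [ 0.5  0.2 -1.8] slide [-0.026, 0.014, 0.275] turn 0.004 [ 33.   7.  -9.   0. -74. -31.]
[[278.01050429   0.         254.42929706]
 [  0.         278.01050429 193.2160593 ]
 [  0.           0.           1.        ]] [0.54396215 0.04454598 0.44976101] [ 1.63142215e+02  9.71119154e-03 -1.77467783e+02]
-0.007 [array([402., 184.]), array([398., 359.])]
0 [array([394., 184.]), array([391., 361.])]
0.007 [array([386., 185.]), array([385., 363.])]
[[405.0, 275.0], [404.0, 321.0], [382.0, 275.0], [382.0, 321.0], [359.0, 275.0], [359.0, 321.0]]
```

View pics/w3.png

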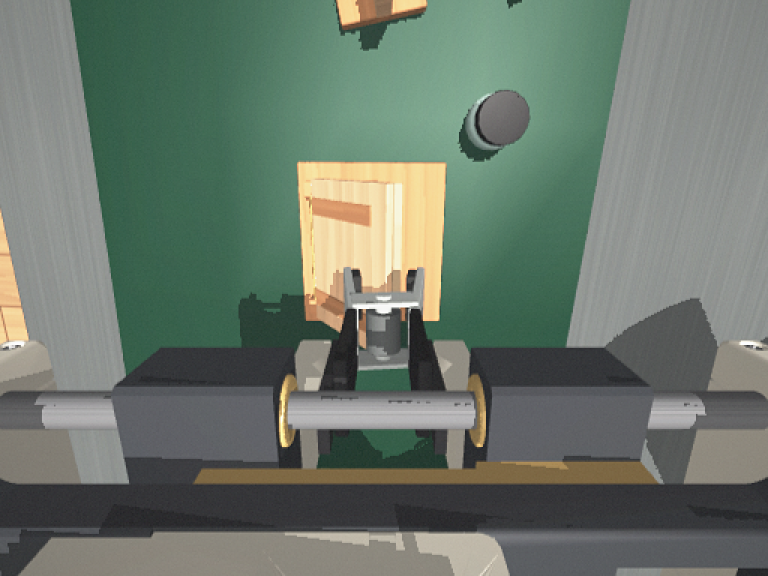

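The top edge of the shut press spans columns 387–403 at row 183, as predicted. The open clamp hangs above it, centred at about column 385, so alignment is good. I'll lower the clamp over the edge.

Request:
send_rows(moves=[{"slide":[-0.03,0.01,0.1],"turn":0,"gripper":0.3},{"slide":[-0.03,0.01,0.2],"turn":0,"gripper":0.3},{"slide":[-0.03,0.01,0.28],"turn":0,"gripper":0.3},{"slide":[-0.03,0.01,0.34],"turn":0,"gripper":0.3},{"slide":[-0.03,0.01,0.34],"turn":0,"gripper":0.3}])

```text
time_s: 11.22
tcp_pos: [0.5377, 0.1284, 0.2382]
eef_rot: [179.8, -0.1, -87.5]
contact_force: [-0.9, -0.3, -1.6]
gripper_width: 0.0334
gripper_force: 39.9
```

Request:
send_rows(moves=[{"slide":[0,0,0.03],"turn":0,"gripper":0.3},{"slide":[0,0,0.06],"turn":0,"gripper":0.3},{"slide":[0,0,0.09],"turn":0,"gripper":0.3},{"slide":[0,0,0.1],"turn":0,"gripper":0.3},{"slide":[0,0,0.1],"turn":0,"gripper":0.3}])

```text
time_s: 11.63
tcp_pos: [0.5384, 0.1292, 0.2248]
eef_rot: [180.0, -0.0, -87.4]
contact_force: [-0.8, -0.2, -2.7]
gripper_width: 0.0333
gripper_force: 39.9
```

```bash
python3 - <<'E'
from h import *; from plant import optics
plan(.539,.130,.225,-87.8)
a=optics.capture("scene")["img"];b=optics.capture("side")["img"]
z=np.hstack([cv2.resize(a[100:220,250:330],(400,600),interpolation=3),cv2.resize(b[140:245,185:255],(400,600),interpolation=3)])
cv2.imwrite("pics/p1.png",z[:,:,::-1])
E
```

```text
t 11.63 at [0.5384 0.1292 0.2248] [ 1.7997e+02 -1.0000e-02 -8.7430e+01] w 0.0333 F [-0.8 -0.2 -2.7] slide [-0.005, -0.004, -0.002] turn 0.004 [ 34.   9. -15.  -0. -66. -31.]
```

View pics/p1.png

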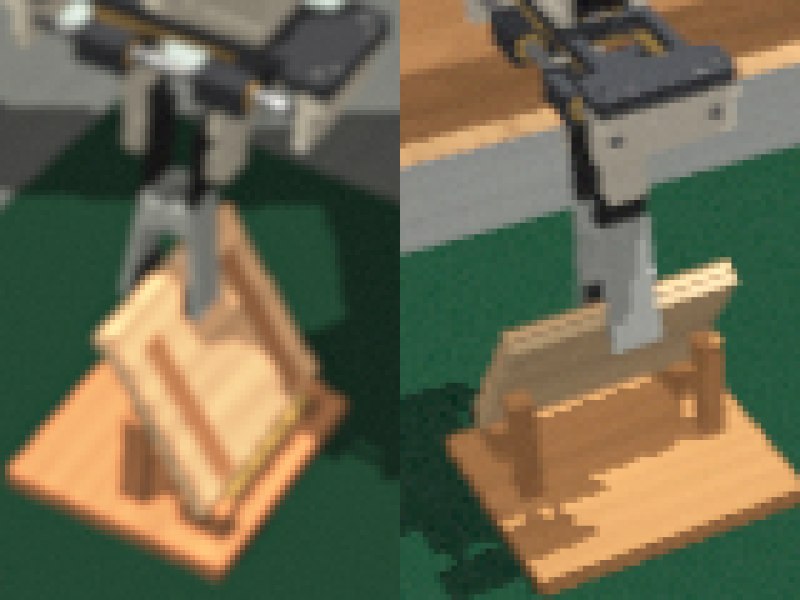

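The clamp straddles the top edge near its middle: the jaws are at (200,300) on the left and (635,340) on the right. I'll release it gradually, moving toward the robot so it tilts to the slope.

Request:
send_rows(moves=[{"slide":[0,0,0],"turn":0,"gripper":0.43},{"slide":[0,0.01,0],"turn":0,"gripper":0.46},{"slide":[0,0.03,0],"turn":0,"gripper":0.5},{"slide":[0,0.06,0],"turn":0,"gripper":0.53},{"slide":[0,0.09,0],"turn":0,"gripper":0.56}])

```text
time_s: 12.15
tcp_pos: [0.5244, 0.1287, 0.225]
eef_rot: [180.0, -0.0, -87.4]
contact_force: [-1.1, 0.6, -0.6]
gripper_width: 0.0475
gripper_force: 0.4
```

```bash
python3 - <<'E'
from h import *; from plant import optics
plan(.539,.130,.225,-87.8)
a=optics.capture("scene")["img"];b=optics.capture("side")["img"]
z=np.hstack([cv2.resize(a[100:220,250:330],(400,600),interpolation=3),cv2.resize(b[140:245,185:255],(400,600),interpolation=3)])
cv2.imwrite("pics/p2.png",z[:,:,::-1])
E
```

```text
t 12.15 at [0.5244 0.1287 0.225 ] [179.98  -0.   -87.43] w 0.0475 F [-1.1  0.6 -0.6] slide [-0.005, -0.098, 0.0] turn 0.004 [ 35.   8. -16.  -0. -66. -32.]
```

View pics/p2.png

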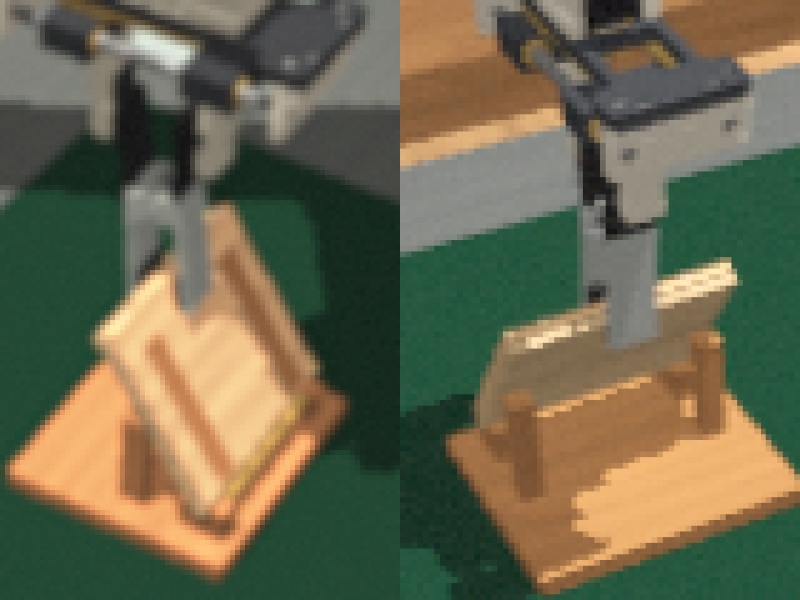

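The clamp still straddles the edge, with the jaws at (190,290) on the left and (635,330) on the right, and the handles have started to spread and tilt. I'll keep tilting while opening. My picture budget is used up, so from here I rely on the networks and the measured forces.

Request:
send_rows(moves=[{"slide":[0,0.03,0],"turn":0,"gripper":0.62},{"slide":[0,0.06,0],"turn":0,"gripper":0.67},{"slide":[0,0.09,0],"turn":0,"gripper":0.72},{"slide":[0,0.12,0],"turn":0,"gripper":0.76},{"slide":[0,0.15,0],"turn":0,"gripper":0.8}])

```text
time_s: 12.67
tcp_pos: [0.5021, 0.1277, 0.2251]
eef_rot: [-180.0, 0.0, -87.4]
contact_force: [-0.3, 0.6, -0.2]
gripper_width: 0.0679
gripper_force: 0.2
```

```bash
cat > c.py <<'E'
from h import *; from plant import optics
plan(.539,.130,.225,-87.8)
for c in ("scene","side","wrist"):
    d=optics.capture(c);np.save(f"{c}.npy",d["img"])
    print(c,[(np.round(r["location"],3),round(r["p"],2)) for r in optics.look_for(c,"clamp")])
E
python3 c.py
```

```text
t 12.67 at [0.5021 0.1277 0.2251] [-1.7999e+02  1.0000e-02 -8.7420e+01] w 0.0679 F [-0.3  0.6 -0.2] slide [-0.004, -0.246, 0.001] turn 0.004 [ 36.   6. -19.  -0. -65. -33.]
scene [(array([0.518, 0.126, 0.204]), 0.93), (array([ 0.408, -0.173,  0.083]), 0.57)]
side [(array([0.513, 0.133, 0.182]), 0.75)]
wrist [(array([0.506, 0.122, 0.205]), 0.8)]
```

Request:
send_rows(moves=[{"slide":[0,0.04,0],"turn":0,"gripper":0.88},{"slide":[0,0.08,0],"turn":0,"gripper":0.95},{"slide":[0,0.12,0],"turn":0,"gripper":1},{"slide":[0,0.16,0],"turn":0,"gripper":1},{"slide":[0,0.2,0],"turn":0,"gripper":1}])

```text
time_s: 13.38
tcp_pos: [0.4721, 0.1264, 0.2252]
eef_rot: [-180.0, 0.0, -87.4]
contact_force: [0.5, 0.7, 0.8]
gripper_width: 0.0871
gripper_force: 0.0
```

```bash
python3 c.py
```

```text
t 13.38 at [0.4721 0.1264 0.2252] [-1.7998e+02  1.0000e-02 -8.7420e+01] w 0.0871 F [0.5 0.7 0.8] slide [-0.004, -0.447, 0.001] turn 0.004 [ 38.   3. -22.   0. -65. -36.]
scene [(array([ 0.414, -0.174,  0.088]), 0.87), (array([0.503, 0.125, 0.195]), 0.68), (array([0.653, 0.411, 0.069]), 0.29)]
side [(array([0.495, 0.137, 0.188]), 0.49)]
wrist [(array([0.492, 0.12 , 0.204]), 0.8)]
```

Request:
send_rows(moves=[{"slide":[0,0.03,0],"turn":0,"gripper":1},{"slide":[0,0.05,0],"turn":0,"gripper":1},{"slide":[0,0.07,0],"turn":0,"gripper":1},{"slide":[0,0.09,0],"turn":0,"gripper":1},{"slide":[0,0.1,0],"turn":0,"gripper":1}])

```text
time_s: 14.1
tcp_pos: [0.4572, 0.1257, 0.2251]
eef_rot: [-180.0, 0.0, -87.4]
contact_force: [-0.3, 0.1, -0.2]
gripper_width: 0.0873
gripper_force: 0.0
```

Request:
send_rows(moves=[{"slide":[0,0.01,0],"turn":0,"gripper":1},{"slide":[0,0.02,0],"turn":0,"gripper":1},{"slide":[0,0.03,0],"turn":0,"gripper":1},{"slide":[0,0.03,0],"turn":0,"gripper":1},{"slide":[0,0.03,0],"turn":0,"gripper":1}])

```text
time_s: 14.52
tcp_pos: [0.4533, 0.1256, 0.2252]
eef_rot: [-180.0, 0.0, -87.4]
contact_force: [-0.0, 0.3, -0.4]
gripper_width: 0.0879
gripper_force: 0.1
```

```bash
python3 c.py
```

```text
t 14.52 at [0.4533 0.1256 0.2252] [-1.7998e+02  1.0000e-02 -8.7420e+01] w 0.0879 F [-0.   0.3 -0.4] slide [-0.004, -0.572, 0.001] turn 0.004 [ 40.   1. -24.   0. -65. -37.]
scene [(array([ 0.412, -0.174,  0.085]), 0.94), (array([0.506, 0.124, 0.192]), 0.81)]
side [(array([0.496, 0.131, 0.191]), 0.84)]
wrist [(array([0.49 , 0.118, 0.196]), 0.78)]
```

Request:
send_rows(moves=[{"slide":[0,-0.02,-0.05],"turn":0,"gripper":1},{"slide":[0,-0.02,-0.2],"turn":0,"gripper":1},{"slide":[0,-0.02,-0.4],"turn":0,"gripper":1},{"slide":[0,-0.02,-0.65],"turn":0,"gripper":1},{"slide":[0,-0.02,-0.9],"turn":0,"gripper":1}])

```text
time_s: 15.23
tcp_pos: [0.4558, 0.1252, 0.3619]
eef_rot: [180.0, -0.0, -87.4]
contact_force: [0.8, 1.1, -0.3]
gripper_width: 0.0876
gripper_force: 0.0
```

```bash
python3 c.py; python3 - <<'E'
from h import *
# dark (black handle) and grey-steel pixel blobs vs model projections for several tilts
a=np.load("scene.npy").astype(int);b=np.load("side.npy").astype(int)
u0=(245,100,70,60)
for nm,im,c in(("scene",a,SC),("side",b,SI)):
    q=proj(c,[.50,.128,.19])[0].astype(int);h=24
    s=im[q[1]-h:q[1]+h,q[0]-h:q[0]+h]
    print(nm,q)
    ch=lambda p:'#' if p.max()<60 and p[1]-p[0]<12 else ('+' if p.max()-p.min()<28 and p.max()>70 else ('o' if p[0]-p[2]>35 else '.'))
    print("\n".join(''.join(ch(p) for p in r) for r in s))
    for t in (0,.2,.4,.6109,.8):
        U=np.array([-np.sin(t),0,np.cos(t)]);N=np.array([np.cos(t),0,np.sin(t)])
        e=np.array([.5345,.128,.136])
        print(t,[(proj(c,e+U*l+N*w)[0]-q+h).round(0).tolist() for l,w in((.122,-.024),(.122,.024),(.06,0),(-.01,.012))])
E
```

```text
t 15.23 at [0.4558 0.1252 0.3619] [ 1.7995e+02 -4.0000e-02 -8.7430e+01] w 0.0876 F [ 0.8  1.1 -0.3] slide [-0.007, -0.555, 0.912] turn 0.004 [ 39.  -3. -10.   0. -83. -37.]
scene [(array([0.505, 0.124, 0.192]), 0.87), (array([ 0.41 , -0.173,  0.088]), 0.71)]
side [(array([ 0.403, -0.148,  0.083]), 0.87), (array([0.494, 0.13 , 0.195]), 0.72)]
wrist [(array([0.492, 0.125, 0.202]), 0.77)]
scene [273 136]
++++++++++++++++++++++++++++++++++++++++++++++++
++++++++++++++++++++++++++++++++++++++++++++++++
++++++++++++++++++++++++++++++++++++++++++++++++
++++++++++++++++++++++++++++++++++++++++++++++++
++++++++++++++++++++++.+++++++++++++++++++++++++
+++++++++++++++++++.####++++++++++++++++++++++++
+..+.+..+..##.....######++...+++++++++++++++++++
.........####....############.+...............++
........######...#########....##................
.......########..#########.......#..............
......#########..##########........###.........+
......#####################..........###........
......#####################.............##......
......######################..............###...
.......##
[... 3922 characters left out ...]
.....
ooooooooooooooooooooooooooooooooooooooo.........
ooooooooooooooooooooooooooooooooooooooo.........
ooooooooooooooooooooooooooooooooooooooo.........
ooooooooooooooooooooooooooooooooooooooo.........
ooooooooooooooooooooooooooooooooooooooo.........
ooooooooooooooooooooooooooooooooooooooo.........
ooooooooooooooooooooooooooooooooooooooo.........
oooooooooooooooooooooooooooooooooooooooo........
0 [[21.0, 5.0], [15.0, -3.0], [20.0, 18.0], [20.0, 34.0]]
0.2 [[24.0, 11.0], [18.0, 1.0], [21.0, 20.0], [20.0, 33.0]]
0.4 [[27.0, 17.0], [21.0, 5.0], [23.0, 23.0], [19.0, 32.0]]
0.6109 [[30.0, 25.0], [25.0, 11.0], [24.0, 26.0], [19.0, 31.0]]
0.8 [[33.0, 33.0], [28.0, 18.0], [25.0, 29.0], [19.0, 30.0]]
```

```bash
python3 - <<'E'
from h import *
t=.6109;U=np.array([-np.sin(t),0,np.cos(t)]);N=np.array([np.cos(t),0,np.sin(t)])
for m in(.002,-.005,-.012):
  for nm,c,q,w in(("side",SI,(227,185),-.010),("scene",SC,(273,136),.010)):
    print(m,nm,[(proj(c,np.array([.5319,.128+s,.1405])+U*(m-.01)+N*w)[0]-q+24).round(1).tolist() for s in(-.015,.015)])
E
```

```text
0.002 side [[26.1, 34.7], [17.6, 37.2]]
0.002 scene [[34.3, 45.9], [39.6, 40.4]]
-0.005 side [[25.8, 35.4], [17.2, 38.0]]
-0.005 scene [[35.4, 47.9], [40.7, 42.3]]
-0.012 side [[25.4, 36.2], [16.9, 38.7]]
-0.012 scene [[36.4, 49.9], [41.7, 44.3]]
```

```bash
python3 - <<'E'
from h import *
t=.6109;U=np.array([-np.sin(t),0,np.cos(t)]);N=np.array([np.cos(t),0,np.sin(t)])
R2=R.from_euler('z',.0387)
obs=[(SC,(273,136),(36.7,46.8),1,-1),(SC,(273,136),(40.5,43.3),1,1),(SI,(227,185),(26.3,36.8),-1,-1),(SI,(227,185),(17.5,39.5),-1,1)]
for bias in ((-.2,-.3,0,-.6),(0,0,0,0)):
  def f(p):
    m,w,y=p;o=[]
    for c,q,uv,sx,sy in obs:
        b=np.array(bias[:2] if c is SC else bias[2:])
        P=np.array([.5319,.1284,.1405])+R2.apply(U*(m-.01)+N*w*sx+np.array([0,y+.015*sy,0]))
        o.append(proj(c,P)[0]-q+24-b-uv)
    return np.concatenate(o)
  r=least_squares(f,[0,.01,0],x_scale=.01);print(r.x.round(4),r.fun.round(1))
# centroid of steel-coloured pixels: pivot cross-check via networks
e=np.array([.5319,.1284,.1405])
for P in([.505,.124,.192],[.494,.130,.195]): print(((np.array(P)-e)@U).round(3),((np.array(P)-e)@N).round(3))
E
```

```text
[-0.0042  0.0127 -0.0008] [-0.3  1.1  0.8 -1.1 -0.2 -0.3  0.3 -0.2]
[-0.0054  0.0136 -0.0008] [-0.1  1.1  1.  -1.1 -0.1 -0.5  0.3 -0.5]
0.058 0.008
0.066 0.0
```

```bash
python3 -c "
from plant import order;print(order.close_job())"
```

```text
the job is handed in; nothing more can be done
None
```

I folded the leaf shut, moved the clamp from its rail to the middle of the press's top edge, and handed the job in at about 15 s. My measurements put the pads about 5 mm below the edge and in line with the slope, but no verdict came back and I could not measure the clamping force.

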